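# Clip a glued spindle with the clip pliers and set the glue timer

### The arm

A 7-joint arm with a two-finger parallel gripper is mounted at the origin on a cart in front of the work surface, level with it; the furniture and walls round the work are solid. World frame = base frame: x ahead of the robot, y to its left, z up, the work surface at z = 0. Lengths are in m, angles in rad, forces in N, time in s.
With the tool pointing down it reaches from about 0.4 to 0.925 m from the base axis. Payload 5.6 kg.
Tool frame: the origin (TCP) lies at the very end of the fingers, on their centre line; the grasp point (between the pads) lies 19 mm behind it; z points along the fingers, y is the line along which they close (so a half turn about z gives the same grasp; the last joint's range is limited). The gripper opens to 85 mm and grips with 20 to 120 N. Pads are 22 mm wide; open, the fingers measure 114 mm over their backs; the gripper's body (76 mm by 85 mm) begins 54 mm behind the grasp point. The pads swing forward as they close: fully open they stand 13 mm farther back than shut.
Start: joints at [-1.308, 0.468, -0.012, 1.603, 0.006, 1.071, -0.056], TCP at [0.196, 0.62, 0.208] pointing down, gripper open.
Joint ranges: [-2.53, 2.53], [-0.31, 2.02], [-1.57, 1.55], [0.28, 2.44], [-1.29, 4.43], [0.15, 1.84], [-2.92, 2.92]. Speed limits (rad/s): [2.57, 2.57, 3.14, 3.14, 3.14, 3.14, 3.14].

### API

Orientations are given as [roll, pitch, yaw] about the fixed x, y, z axes, in that order (R = Rz(yaw) Ry(pitch) Rx(roll)).
In Python, from station import r gives the robot as it stands. Calls block until the motion is done:
- r.goto(position, orientation): joint-space move of the TCP to a pose.
- r.move_linear(position, rate=0.15, attitude=None, contact_N=None): straight line of the TCP; attitude=None keeps the orientation; rate is the mean speed in m/s. With contact_N (N) it stops when the force on the tool has changed by that much, and returns True; else False.
- r.movej(angles): joint-space move.
- r.set_gripper(opening): finger opening in m; the grip force is fixed at half the most; returns when the fingers have stopped.
- r.hold(seconds).
- r.inverse_kinematics(position, orientation): joint angles nearest the present ones, or None.
- r.state(): the state.
- r.camera(name): name is "scene" or "top"; returns a dict with "image" (400x640x3 uint8, red, green, blue), "mtx" (3x3 intrinsics, pixels), "view" (4x4, takes a point from world to camera coordinates). Camera axes: x right, y down, z forward; pixel columns grow to the right and rows downward; lengths in m; the calibration is good to about 2 mm. A picture is of the moment at which its call begins. There is no depth.
A pose or a line that the arm cannot do raises r.PlanningError and nothing moves.
- r.hand_in(): hands the job in; it is judged then, once.
The state is a dict: "time_s": time; "joint_pos": joint angles; "joint_velocities": joint speeds; "joint_torque": joint torques, N m; "position": TCP position; "tcp_rot": TCP orientation; "force": force on the tool from outside, world axes, zero at the start; "ft_torque": the same for the moment, N m; "opening": finger opening in m; "gripper_force": force on a finger pad.
Only numpy, scipy, OpenCV 4.12 (cv2) and the standard library are available. Lean on these libraries where they do the work, as an engineer would, in place of code of your own. Each camera call takes 0.05 s, during which the arm holds its last target. There are 200 camera calls.

### The job

The split maple spindle has just been glued. Take the clip pliers from their wooden holder block and squeeze the ears of the open hose clip round the spindle together with them until the clip snaps and stays shut, then put the pliers back upright in their block. Then start the glue time: twist the timer up past its top (60 minute) mark to wind the bell, bring it back down to 50 minutes and let go. Keep the gripper's fingers off the clip, and do not shift or tip the glue bottle.

Things in the scene. Friction and masses are not known exactly. Their poses are not given: they have to be found in the camera images.
- pliers: Spring-opened steel pliers, black rubber grips, 150 mm long, 0.13 kg, standing jaws down in their block. Origin at the pivot, z along the middle line to the handles, halves open along y. Jaws 7 mm thick, 14 mm wide (x), gripping faces 22 mm long, reach 55 mm below the pivot at rest, 60 mm when parallel. Gap between jaw tips 49 mm at rest, 14 mm when parallel.
- pliers_grip (a point): Where to squeeze the pliers: on their middle line, 66 mm above the pivot. Rubber grips 16 mm wide (x), 40 to 92 mm above the pivot. Their outer faces are here 62 mm apart (along y) at rest, 21 mm with the jaws parallel. The spring pushes each outward with 8 N at rest, 16 N when parallel; snapping the clip adds up to 9 N. Squeezed to 55 mm they can be carried, jaw tips 40 mm apart.
- pliers_a (a joint): Squeeze of one half of the pliers, rad: 0 at rest (open), 0.30 with the jaws parallel 14 mm apart, stop at 0.33. The other half mirrors it.
- pliers_block: Dark hardwood block, 58 (x) x 104 (y) x 51 mm high, fixed to the bench, origin under its centre. A pocket 21 mm (x) by 72 mm (y) goes from its top down to 12 mm above the bench; the pliers stand in it on their jaw tips, their y along the pocket (either way round).
- block_rest (a point): Where the pivot of the pliers rests: on the block's axis, 67 mm above the bench.
- clip: Black plastic snap hose clip, open, on the light wood spindle (46 mm thick) strapped in a wooden cradle fixed to the bench. Origin on the spindle's axis, 62 mm above the bench. y runs along the spindle; z points midway between the two ears, leaning 30 degrees from vertical to the robot's right; x is the squeezing direction. Each ear is hinged below the spindle and yields a few mm sideways.
- ear_right_face (a point): Middle of the outer face of the right-hand ear (seen from the robot), 48 mm from the spindle's axis. Both ears are flat plates 5 mm thick, 24 mm wide (y), tops 62 mm from the axis; jaws may grip them from 40 to 62 mm. Outer faces 29 mm apart when open; the clip clicks at about 17 mm (12 N), so squeeze to 15 mm; let go, it stays shut at 17 mm.
- ear_left_face (a point): Middle of the outer face of the left-hand ear (seen from the robot), 48 mm from the spindle's axis. This ear has a window through which the barbed tongue of the other ear passes; the tongue sticks out behind it by up to 10 mm, below 38 mm from the axis.
- timer_base: White round bench timer, 94 mm across, 32 mm high, fixed to the bench, origin under its centre. Its dial has a tick every 5 minutes (longer every 15, thickest at 0 and 60), read clockwise from above, 5 degrees a minute: seen from above 0 lies 30 degrees clockwise of this body's +x, 60 lies 30 degrees anticlockwise of it, 50 lies 80 degrees anticlockwise of it.
- timer_grip (a point): On the timer's axis, 58 mm above the bench, where to hold the grey bar knob. The bar is 52 mm long, 13 mm thick, 39 to 67 mm above the bench, over a round skirt 58 mm across (33 to 39 mm). A black line at one end is the pointer; it points along this point's x axis turned 30 degrees clockwise (seen from above).
- timer (a joint): Turn of the knob, rad, growing clockwise seen from above: 0.0873 a minute, so 50 minutes is 4.363, the top mark (60 minutes) 5.236, the stop 5.498. It stays where it is left (friction about 0.05 N m).
- glue: White glue bottle, 60 mm across, 150 mm high, standing loose. Origin at the centre of its foot.
- stand_3: Tall dark upright instrument stand (590 mm high, 165 mm wide) fixed at the back of the bench, left of the middle; its front reaches to about 100 mm before this origin at bench height. Draw the arm back towards the robot when swinging past it.
- cola_tint: Brown bottle with a yellow cap, fixed, just right of the tall stand and beside the cradle, 66 mm across, 200 mm high; origin at its foot.
- media_shelf: Bookshelf along the right-hand wall, fixed; its underside, 390 mm above the bench, is at this origin's height and its front 80 mm to the left of it. Keep the leaning wrist clear of it.
There are look-alikes about, which are no part of the job. Of the things shaped like the pliers_block, the dark wooden one is meant.

How it is judged:
On the way, in this order (a step that is already met when the one before it is completed fails the run):
1. the ears of the clip have been brought within 18 mm of each other (outer faces) with the pliers at the clip (distance between ear_right_face and ear_left_face below 0.018 m and distance between pliers and clip below 0.13 m).
2. the timer has been twisted past its top mark (value of joint timer above 5.262 rad).
At the end, for the whole second after the job is handed in: The clip is latched with its outer ear faces at most 19.5 mm apart, the pliers stand released and still in their block (pivot within 12 mm of its resting point, within 0.2 rad of upright), and the timer, wound past 60, reads 50 minutes within 1 minute (distance between ear_right_face and ear_left_face below 0.0195 m and distance between pliers and block_rest below 0.012 m and angle between pliers's own z axis and vertical below 0.2 rad and linear speed of pliers below 0.02 m/s and value of joint timer between 4.276 and 4.451 rad); the robot touches nothing.
It fails at once if the fingers pressed on the clip (contact force between the fingers and clip above 2 N).
It fails at once if the glue bottle was pushed away or knocked over (distance of glue from where it was at the start of the episode above 0.04 m or angle between glue's own z axis and vertical above 0.4 rad).
It also fails if it takes over 72 s, if anything falls off the work surface, if the arm or the gripper's body presses on something with over 40 N, if the wrist force passes 120 N, or if a joint passes its speed limit or range.

## Working session

There is one attempt and no reset: what is moved stays moved. The work goes in short steps, each a Python script; the robot and the scene stay as the last script left them, time stands still between calls to the robot, and variables do not carry over. Pictures are saved under pics/ and viewed, at most 10 in all, crops included, and the job is handed in when it is done.

```bash
ls; mkdir -p pics
python3 - <<'E'
from station import r
import cv2,numpy as np
for n in("scene","top"):
    c=r.camera(n); cv2.imwrite(f"pics/{n}0.png",c["image"][:,:,::-1]); np.savez(f"{n}0.npz",**c); print(n,c["mtx"].round(1).tolist(),c["view"].round(3).tolist())
print(r.state())
E
```

```text
pics
scene [[381.3, 0.0, 321.5], [0.0, 381.3, 196.4], [0.0, 0.0, 1.0]] [[-1.0, 0.008, 0.002, 0.641], [0.004, 0.699, -0.715, 0.235], [-0.007, -0.715, -0.699, 1.355], [0.0, 0.0, 0.0, 1.0]]
top [[454.8, 0.0, 315.8], [0.0, 454.8, 198.5], [0.0, 0.0, 1.0]] [[0.03, -1.0, -0.008, -0.138], [-0.855, -0.021, -0.518, 0.655], [0.517, 0.022, -0.856, 1.764], [0.0, 0.0, 0.0, 1.0]]
{'time_s': 0.1, 'joint_pos': array([-1.30799286,  0.4683168 , -0.01157147,  1.60354058,  0.00599184,
        1.07141671, -0.05632743]), 'joint_velocities': array([ 6.80659570e-04, -1.11798076e-03, -1.08904881e-03, -1.28660140e-03,
        2.75272453e-06,  1.52749344e-03, -2.82890035e-04]), 'joint_torque': array([ 1.44911578e-04, -5.33519089e+01,  2.09507416e-02, -2.51966089e+01,
        1.15084107e-02,  4.27409570e-03,  8.27742781e-06]), 'position': array([0.19560509, 0.61929197, 0.20701189]), 'tcp_rot': array([-3.13995008e+00,  1.24951629e-04,  2.83566554e+00]), 'force': array([-1.02260234, -0.05301977, -0.11482096]), 'ft_torque': array([-3.07069761e-05,  1.80778444e-02,  1.69621362e-02]), 'gripper_force': 0.0, 'opening': 0.08556937693820431}
```

View pics/scene0.png

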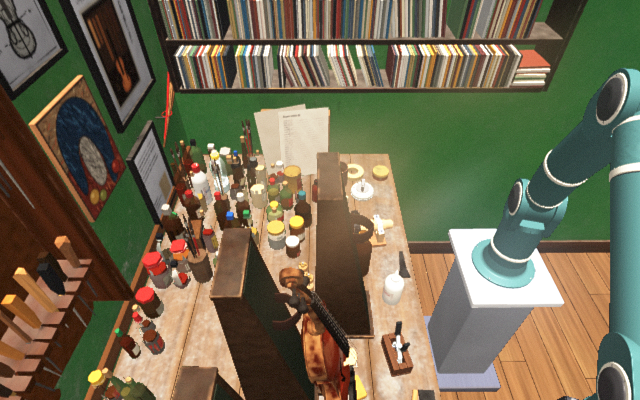

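View pics/top0.png

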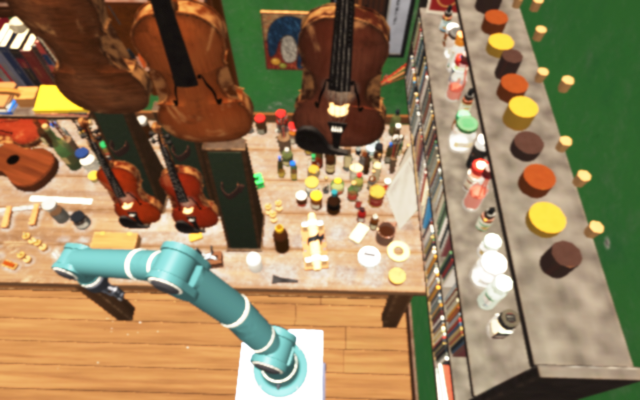

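```bash
cat > h.py <<'E'
import numpy as np,cv2
def load(n): return dict(np.load(n+".npz"))
def ray(c,u,v):
    V=c["view"];R=V[:3,:3];o=-R.T@V[:3,3]
    return o,R.T@np.linalg.inv(c["mtx"])@[u,v,1.]
def onz(c,u,v,z):
    o,d=ray(c,u,v);return o+d*(z-o[2])/d[2]
def proj(c,p):
    q=c["mtx"]@(c["view"][:3,:3]@np.asarray(p,float)+c["view"][:3,3]);return q[:2]/q[2]
def tri(*cuv):
    A=np.zeros((3,3));b=np.zeros(3)
    for c,u,v in cuv:
        o,d=ray(c,u,v);d=d/np.linalg.norm(d);M=np.eye(3)-np.outer(d,d);A+=M;b+=M@o
    p=np.linalg.solve(A,b);return p,[np.linalg.norm(proj(c,p)-[u,v]) for c,u,v in cuv]
def crop(c,u0,v0,w,h,k):
    return cv2.resize(c["image"][v0:v0+h,u0:u0+w,::-1],None,fx=k,fy=k,interpolation=cv2.INTER_CUBIC)
E
python3 - <<'E'
from h import *
s,t=load("scene0"),load("top0")
a=crop(t,185,205,230,90,3.4)
b=np.hstack([crop(s,330,145,80,110,2.6),crop(s,365,255,80,110,2.6),crop(s,340,170,60,80,3.575)])
b=b[:290]
w=max(a.shape[1],b.shape[1])
p=lambda i:cv2.copyMakeBorder(i,0,0,0,w-i.shape[1],cv2.BORDER_CONSTANT)
m=np.vstack([p(a),p(b)]);print(m.shape);cv2.imwrite("pics/m1.png",m)
for n,st,st2 in[("timer",(362,190),(369,257)),("glue foot",(393,300),(255,268)),("block",(397,355),(210,258)),("clip",(378,228),(313,240))]:
    print(n,onz(s,*st,.02).round(3),onz(t,*st2,.02).round(3))
E
```

```text
(592, 782, 3)
timer [ 0.469 -0.356  0.02 ] [ 0.464 -0.356  0.02 ]
glue foot [0.412 0.158 0.02 ] [0.4   0.136 0.02 ]
block [0.426 0.336 0.02 ] [0.442 0.337 0.02 ]
clip [ 0.426 -0.147  0.02 ] [ 0.54  -0.109  0.02 ]
```

View pics/m1.png

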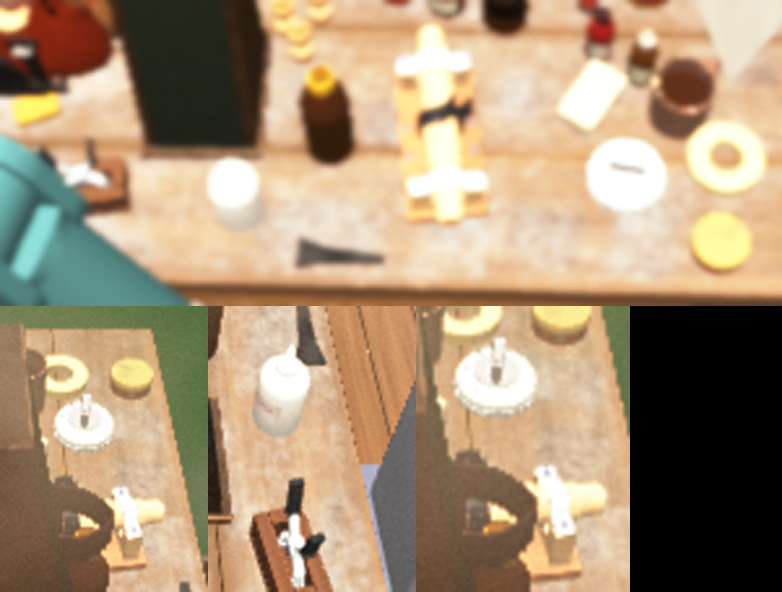

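Run:
```python
from station import r
from h import *
q=np.array(r.state()["joint_pos"]);q[0]=-1.85;r.movej(q)
for n in("scene","top"):
    c=r.camera(n); np.savez(f"{n}1.npz",**c)
print(r.state()["time_s"])
s,t=load("scene1"),load("top1")
a=crop(t,0,180,260,110,3)
b=np.hstack([crop(s,375,310,75,90,2.9),crop(t,290,205,66,68,3.838),crop(t,350,230,55,52,5.02)])
print(a.shape,b.shape)
w=max(a.shape[1],b.shape[1])
p=lambda i:cv2.copyMakeBorder(i,0,0,0,w-i.shape[1],cv2.BORDER_CONSTANT)
cv2.imwrite("pics/m2.png",np.vstack([p(a),p(b)]))
```

```text
1.5083
(330, 780, 3) (261, 747, 3)
```

View pics/m2.png

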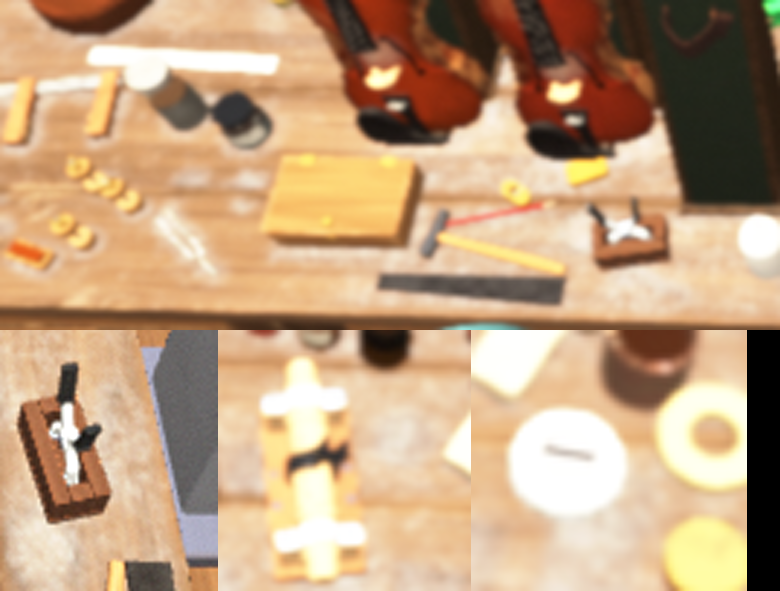

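Run:
```python
from h import *
s,t=load("scene1"),load("top1")
def g(i,k,u0,v0): 
    i=i.copy()
    for x in range(0,i.shape[1],10*k): cv2.putText(i,str(u0+x//k),(x,8),0,.35,(255,0,255),1);i[::4,x]=(255,0,255)
    for y in range(0,i.shape[0],10*k): cv2.putText(i,str(v0+y//k),(0,y+10),0,.35,(255,0,0),1);i[y,::4]=(255,0,255)
    return i
def G(c,u,v,w,h,k): return g(crop(c,u,v,w,h,k),k,u,v)
a=np.hstack([G(s,375,315,50,65,5)[:300],G(t,190,235,50,37,8)])
a=np.hstack([G(s,375,315,50,65,5)[:296],G(t,190,235,50,37,8)])
b=np.hstack([G(t,298,220,40,30,10),G(t,350,238,40,30,10)])
w=max(a.shape[1],b.shape[1])
p=lambda i:cv2.copyMakeBorder(i,0,0,0,w-i.shape[1],cv2.BORDER_CONSTANT)
m=np.vstack([p(a),p(b)]);print(m.shape);cv2.imwrite("pics/m3.png",m)
```

```text
Traceback (most recent call last):
ValueError: all the input array dimensions except for the concatenation axis must match exactly, but along dimension 0, the array at index 0 has size 300 and the array at index 1 has size 296
```

```bash
cat >> h.py <<'E'
def G(c,u0,v0,w,h,k):
    i=crop(c,u0,v0,w,h,k).copy()
    for x in range(0,i.shape[1],10*k): cv2.putText(i,str(u0+x//k),(x,8),0,.35,(255,0,255),1);i[::4,x]=(255,0,255)
    for y in range(0,i.shape[0],10*k): cv2.putText(i,str(v0+y//k),(0,y+10),0,.35,(255,0,0),1);i[y,::4]=(255,0,255)
    return i
def stack(rows,f):
    P=lambda i,h,w:cv2.copyMakeBorder(i,0,h-i.shape[0],0,w-i.shape[1],cv2.BORDER_CONSTANT)
    rows=[np.hstack([P(i,max(j.shape[0] for j in q),i.shape[1]) for i in q]) for q in rows]
    w=max(q.shape[1] for q in rows);m=np.vstack([P(q,q.shape[0],w) for q in rows]);print(m.shape);cv2.imwrite(f,m)
E
python3 - <<'E'
from h import *
s,t=load("scene1"),load("top1")
stack([[G(s,375,315,50,59,5),G(t,190,235,50,37,8)],[G(t,298,220,40,30,10),G(t,350,238,39,30,10)]],"pics/m3.png")
E
```

```text
(596, 790, 3)
```

View pics/m3.png

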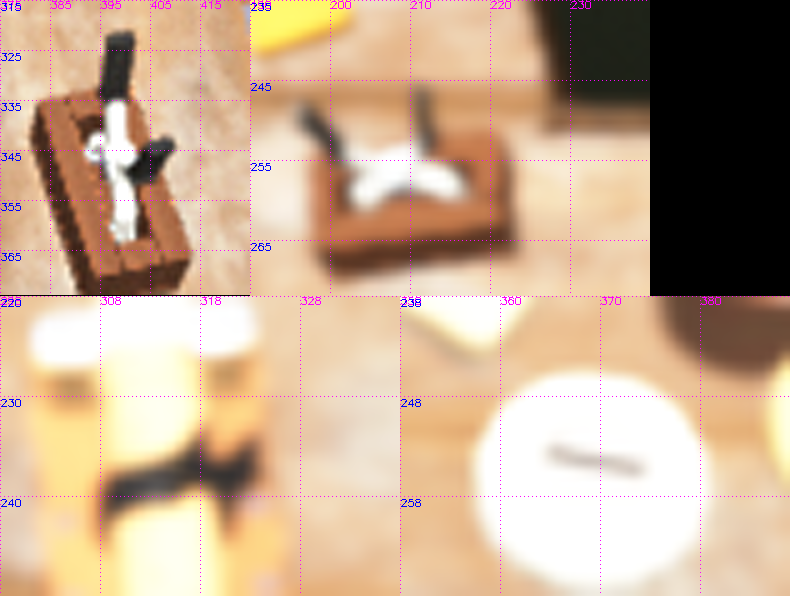

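Run:
```python
from h import *
np.set_printoptions(precision=4,suppress=True)
s,t=load("scene1"),load("top1")
for c in(s,t): print("cam",ray(c,320,200))
sc=[onz(s,*p,.051) for p in[(383,335),(395,332.6),(413,365),(394.6,370)]]
tc=[onz(t,*p,.051) for p in[(197.9,253.7),(221.9,251.9),(223.1,264),(199,266)]]
for n,q in(("s",sc),("t",tc)):
    print(n,np.array(q)[:,:2].tolist(),np.mean(q,0), [np.linalg.norm(q[i]-q[i-1]) for i in range(4)])
A=tri((s,399,321.6),(t,211.6,246.2));B=tri((s,409.4,343.6),(t,196.2,248.4))
print("tips",A,B,(A[0]+B[0])/2,np.linalg.norm(A[0]-B[0]),np.degrees(np.arctan2(*(B[0]-A[0])[[1,0]])))
# timer white disc
for n,c,roi in(("t",t,(350,238,40,32)),("s",s,(345,172,35,34))):
    u,v,w,h=roi;im=c["image"][v:v+h,u:u+w].astype(int)
    m=((im.min(2)>(225 if n=="t" else 150))).astype(np.uint8)
    k,l,st,ce=cv2.connectedComponentsWithStats(m);i=1+st[1:,4].argmax();print(n,st[i],ce[i]+[u,v],onz(c,*(ce[i]+[u,v]),.03))
im=t["image"][220:270,298:338].astype(int)
# spindle: rows of light yellow
for vv in(224,232,245,250,253,256): print(vv,t["image"][vv,300:330].tolist() if vv in(250,) else "")
e=lambda c,u,v,w,h,k:cv2.convertScaleAbs(G(c,u,v,w,h,k))
def st2(c,u,v,w,h,k,lo,hi):
    d=dict(c);d["image"]=np.clip((c["image"].astype(float)-lo)*255/(hi-lo),0,255).astype(np.uint8);return G(d,u,v,w,h,k)
stack([[st2(s,345,172,40,30,10,100,255),st2(s,350,205,40,30,9,0,255)],[st2(t,350,238,40,30,10,200,255),st2(t,300,215,38,58,5,120,255)]],"pics/m4.png")
```

```text
cam (array([0.6495, 0.7998, 1.1142]), array([-0.0031, -0.7083, -0.706 ]))
cam (array([-0.3484, -0.1629,  1.8469]), array([ 0.5147,  0.0129, -0.8573]))
s [[0.46445852336767174, 0.2902531317852012], [0.4284781453874652, 0.28319437228472244], [0.3926045542140136, 0.376709814698227], [0.44512376462094105, 0.38973673180348656]] [0.4327 0.335  0.051 ] [np.float64(0.10134505201731592), np.float64(0.036666247221172364), np.float64(0.10016013435231322), np.float64(0.05411070163132634)]
t [[0.446944930841051, 0.38360566157520376], [0.45805794746314066, 0.2811652898357734], [0.40220671517081097, 0.26838222940640294], [0.3904375536539285, 0.36960241553525414]] [0.4244 0.3257 0.051 ] [np.float64(0.05821661769824058), np.float64(0.10304139411205346), np.float64(0.05729543422047438), np.float64(0.10190210617435612)]
tips (array([0.4352, 0.3019, 0.1544]), [np.float64(0.33140676799694313), np.float64(0.21058325088162036)]) (array([0.4202, 0.3634, 0.1589]), [np.float64(1.2005755291637117), np.float64(0.7231073077894103)]) [0.4277 0.3326 0.1566] 0.06349203994592953 103.75488666859465
t [  8   8  23  22 378] [368.8571 256.0873] [ 0.4642 -0.3541  0.03  ]
s [  5   6  30  23 465] [364.4022 190.0731] [ 0.4607 -0.3452  0.03  ]
224 
232 
245 
250 [[226, 174, 121], [222, 167, 117], [230, 172, 118], [245, 195, 142], [248, 210, 174], [249, 215, 185], [253, 222, 172], [254, 228, 157], [255, 230, 151], [254, 232, 156], [255, 244, 179], [255, 252, 206], [255, 254, 226], [255, 255, 234], [255, 255, 236], [255, 255, 234], [255, 255, 231], [255, 254, 228], [255, 254, 218], [255, 250, 195], [254, 234, 161], [252, 216, 140], [252, 212, 138], [251, 208, 143], [249, 202, 147], [248, 198, 140], [246, 192, 128], [239, 181, 120], [231, 175, 118], [229, 175, 119]]
253 
256 
(600, 760, 3)
```

View pics/m4.png

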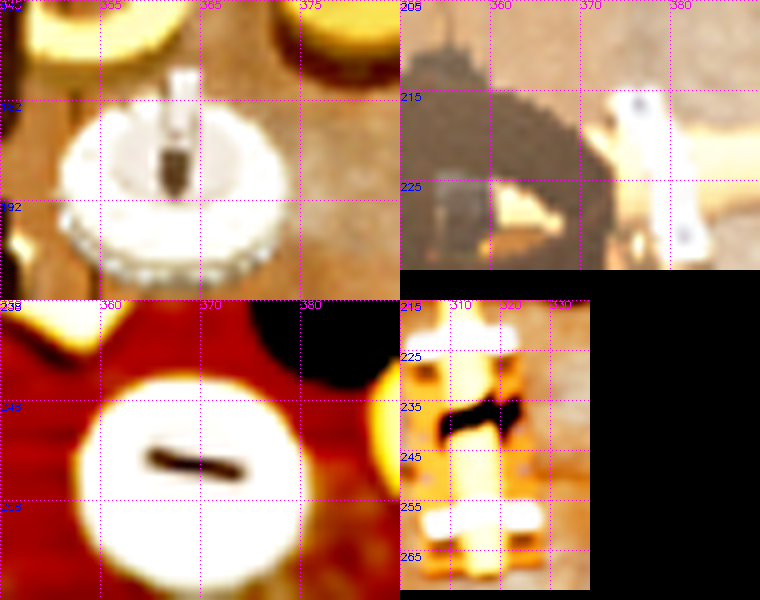

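Run:
```python
from h import *
np.set_printoptions(precision=4,suppress=True,linewidth=200)
s,t=load("scene1"),load("top1")
# block edges
def edge(line):  # subpixel of max gradient
    g=np.abs(np.gradient(cv2.GaussianBlur(line.astype(float).reshape(1,-1),(0,0),.8).ravel()));i=g[2:-2].argmax()+2
    a,b,c=g[i-1],g[i],g[i+1];return i+.5*(a-c)/(a-2*b+c)
gs,gt=s["image"].mean(2),t["image"].mean(2)
P=np.array([onz(s,402+edge(gs[v,402:425]),v,.051) for v in range(350,364)])
f=np.polyfit(P[:,1],P[:,0],1);print("scene right edge x=f(y)",f,np.degrees(np.arctan(-f[0]))+90,np.abs(np.polyval(f,P[:,1])-P[:,0]).max())
P=np.array([onz(t,u,264+edge(gt[264:276,u]),0.) for u in range(202,221)])
f=np.polyfit(P[:,1],P[:,0],1);print("top front bottom",f,np.degrees(np.arctan(-f[0]))+90,np.abs(np.polyval(f,P[:,1])-P[:,0]).max())
# timer
a,b=onz(s,363.5,178.8,.067),onz(s,362.3,187.5,.067);print("bar",a,b,(a+b)/2,np.linalg.norm(a-b))
a,b=onz(t,364.7,253.5,.05),onz(t,374.3,255.2,.05);print("topbar",a,b,(a+b)/2,np.linalg.norm(a-b))
print("disc y",onz(t,369.3,256,.032),"far",onz(t,369,245.4,.032),"near",onz(t,369,267,.0),onz(t,369,267,.032)," scene x",onz(s,362.4,188,.032), "l/r",onz(s,350.8,190,.025),onz(s,374,190,.025))
# spindle
B=t["image"][:,:,2].astype(int)
for v in(218,228,230,232,245,247,249,251,265,267): print(v,B[v,302:328])
g=t["image"].max(2)
print("cols",np.arange(304,328))
for v in range(230,245): print(v,g[v,304:328])
```

```text
scene right edge x=f(y) [-0.2239  0.4766] 102.62032742317628 0.001025541024099852
top front bottom [-0.1811  0.463 ] 100.2656751327151 0.0007604514887198377
bar [ 0.4648 -0.3737  0.067 ] [ 0.4742 -0.3212  0.067 ] [ 0.4695 -0.3475  0.067 ] 0.053346094907363015
topbar [ 0.4669 -0.3345  0.05  ] [ 0.46   -0.3754  0.05  ] [ 0.4635 -0.355   0.05  ] 0.04149634721830669
disc y [ 0.4638 -0.3558  0.032 ] far [ 0.5143 -0.3561  0.032 ] near [ 0.4261 -0.3563  0.    ] [ 0.4127 -0.3529  0.032 ]  scene x [ 0.4682 -0.3556  0.032 ] l/r [ 0.5163 -0.3512  0.025 ] [ 0.4198 -0.3507  0.025 ]
218 [151 153 155 156 154 160 189 222 236 242 243 240 230 207 179 165 164 169 177 183 183 177 174 177 184 186]
228 [125 113 106 105 115 143 179 207 224 230 233 233 231 225 207 174 135 111 103 104 115 135 154 163 165 168]
230 [129 113 105 104 109 124 157 195 222 231 237 240 239 235 224 192 153 127 122 125 130 135 142 151 158 164]
232 [150 143 140 140 141 145 165 195 218 228 234 239 240 235 216 175 138 130 133 134 133 130 134 146 158 165]
245 [178 160 152 151 147 138 128 148 189 218 229 236 240 241 238 231 212 175 143 132
[... 1508 characters left out ...]
254 248 203 131  96  88  86  87  84  80  88 100  94  73  59  67  99 158 211 230 237 241]
239 [254 254 253 237 156  84  69  78  94 108 108 120 170 207 189 129  85 104 151 201 231 236 238 242]
240 [254 254 252 230 140  81  91 123 157 181 189 216 248 253 248 193 122 147 194 223 236 239 240 242]
241 [252 253 251 228 148 130 178 227 243 250 252 254 255 255 254 231 157 181 227 239 244 244 242 242]
242 [250 251 251 230 176 208 248 254 255 255 255 255 255 255 255 244 188 211 243 250 251 250 245 241]
243 [252 253 252 238 209 243 255 255 255 255 255 255 255 255 255 250 217 231 249 252 253 252 248 241]
244 [254 254 254 248 233 249 255 255 255 255 255 255 255 255 255 253 241 245 251 253 253 253 249 241]
```

Run:
```python
from h import *
np.set_printoptions(precision=4,suppress=True,linewidth=200)
t=load("top1")
a,b=onz(t,312.9,230,.062),onz(t,316.65,266,.062);m=onz(t,314.05,241,.062)
d=(a-b)/np.linalg.norm(a-b);print("axis",a,b,m,np.degrees(np.arctan2(d[1],d[0])))
print("m off", np.cross(d,m-b)[2])
yh=d                      # away from robot
side=np.array([d[1],-d[0],0]) # right
z=np.cos(np.pi/6)*np.array([0,0,1])+.5*side; x=np.cos(np.pi/6)*side-.5*np.array([0,0,1])
for x0 in(.50,.51,.52,.53):
    o=b+d*(x0-b[0])/d[0]
    print(x0,o)
    for n,sx in(("L",-1),("R",1)):
        print(n,[proj(t,o+z*r+x*sx*.012+yh*w).round(1).tolist() for r in(.062,.04,.025) for w in(.012,-.012)])
```

```text
axis [ 0.5684 -0.1085  0.062 ] [ 0.3989 -0.1299  0.062 ] [ 0.5149 -0.1152  0.062 ] 7.18230062524864
m off -1.8003686446750947e-05
0.5 [ 0.5    -0.1171  0.062 ]
L [[318.8, 235.0], [319.4, 240.1], [316.2, 237.3], [316.8, 242.3], [314.5, 238.8], [315.1, 243.8]]
R [[323.7, 235.9], [324.3, 240.9], [321.1, 238.1], [321.7, 243.1], [319.4, 239.6], [319.9, 244.6]]
0.51 [ 0.51   -0.1159  0.062 ]
L [[318.6, 232.9], [319.1, 238.0], [316.0, 235.2], [316.6, 240.2], [314.3, 236.7], [314.8, 241.7]]
R [[323.4, 233.8], [324.0, 238.8], [320.9, 236.0], [321.4, 241.0], [319.1, 237.5], [319.7, 242.5]]
0.52 [ 0.52   -0.1146  0.062 ]
L [[318.3, 230.8], [318.9, 235.8], [315.8, 233.1], [316.3, 238.1], [314.1, 234.6], [314.6, 239.6]]
R [[323.2, 231.6], [323.8, 236.7], [320.6, 233.9], [321.2, 238.9], [318.9, 235.4], [319.4, 240.4]]
0.53 [ 0.53   -0.1133  0.062 ]
L [[318.1, 228.7], [318.7, 233.7], [315.6, 231.0], [316.1, 236.0], [313.9, 232.5], [314.4, 237.5]]
R [[322.9, 229.6], [323.5, 234.6], [320.4, 231.8], [320.9, 236.8], [318.7, 233.3], [319.2, 238.3]]
```

```bash
cat >> h.py <<'E'
from scipy.spatial.transform import Rotation as Ro
D=np.radians(7.2);d_=np.array([np.cos(D),np.sin(D),0]);side=np.array([d_[1],-d_[0],0])
UP=np.array([0,0,1.]);cz=np.cos(np.pi/6)*UP+.5*side
O=np.array([.508,-.1161,.062])-.0015*side
def clip_rpy(s):
    z=-cz;x=s*d_;return Ro.from_matrix(np.column_stack([x,np.cross(z,x),z])).as_euler("xyz")
def down(deg): return np.array([np.pi,0,np.radians((deg+180)%360-180)])
BLK=np.array([.430,.331])
TIM=np.array([.467,-.353])
E
python3 - <<'E'
from station import r
from h import *
np.set_printoptions(precision=3,suppress=True,linewidth=200)
t=load("top1");s=load("scene1")
print("stand front",onz(t,228,247,0),onz(t,263,247,0));print("shelf",onz(t,425,220,.39),onz(t,412,100,.39))
print("blk scene",onz(s,397.9,350.25,.051), "glue",tri((t,254,262),(s,393.5,288)))
print(r.state()["joint_pos"])
for a in(11.5,191.5): print("blk",a,r.inverse_kinematics([*BLK,.111],down(a)))
for sg in(1,-1): print("clip",sg,r.inverse_kinematics(O+cz*.149,clip_rpy(sg)),r.inverse_kinematics(O+cz*.25,clip_rpy(sg)))
for a in(80,20,-40,-100,-160,140): print("tim",a,r.inverse_kinematics([*TIM,.039],down(a)))
print(r.inverse_kinematics([.30,.28,.36],down(11.5)),r.inverse_kinematics([.30,.28,.36],down(191.5)))
E
```

```text
stand front [0.505 0.27  0.   ] [0.509 0.113 0.   ]
shelf [ 0.451 -0.524  0.39 ] [ 1.037 -0.524  0.39 ]
blk scene [0.428 0.335 0.051] glue (array([0.413, 0.137, 0.056]), [np.float64(0.0022120570051630153), np.float64(0.0030193907781673646)])
[-1.848  0.468 -0.01   1.604  0.006  1.071 -0.056]
blk 11.5 [-1.535  0.668  1.119  1.996 -0.746  0.964 -1.404]
blk 191.5 [-0.991  0.421  0.339  1.966 -0.194  0.786  1.23 ]
clip 1 [-0.266  0.954  1.341  1.722 -1.047  1.815 -0.148] [-0.094  0.722  1.116  1.548 -0.835  1.79  -0.331]
clip -1 [ 0.54   0.523 -0.012  1.668 -0.417  1.312  2.408] [ 0.599  0.496 -0.012  1.498 -0.383  1.513  2.378]
tim 80 [-0.256  1.106  1.333  1.928 -1.192  1.209  1.371]
tim 20 [-0.256  1.106  1.333  1.928 -1.192  1.209  0.323]
tim -40 [-0.256  1.106  1.333  1.928 -1.192  1.209 -0.724]
tim -100 [-0.256  1.106  1.333  1.928 -1.192  1.209 -1.771]
tim -160 [ 0.599  0.581 -0.012  1.875  0.01   0.686  2.501]
tim 140 [ 0.099  0.666  0.658  1.909 -0.578  0.764  1.958]
[ 0.202 -0.068 -0.953  1.887 -0.058  1.294 -2.104] [-1.294 -0.126  0.421  1.956  0.054  1.302  0.881]
```

```bash
cat > step1.py <<'E'
from station import r
from h import *
np.set_printoptions(precision=4,suppress=True,linewidth=200)
r.goto([*BLK,.23],down(191.5))
hit=r.move_linear([*BLK,.111],rate=.1,contact_N=6)
st=r.state();print("hit",hit,st["position"],st["force"],st["joint_pos"],st["time_s"])
for n in("scene","top"): np.savez(n+"2.npz",**r.camera(n))
s,t=load("scene2"),load("top2")
stack([[G(s,370,290,65,85,6),G(t,185,220,50,50,8)]],"pics/m5.png")
E
python3 step1.py
```

```text
hit False [0.4304 0.3313 0.1116] [-0.0201  0.0233  0.1169] [-1.0395  0.4267  0.401   1.968  -0.2299  0.7892  1.2635] 5.1833
(510, 790, 3)
```

View pics/m5.png

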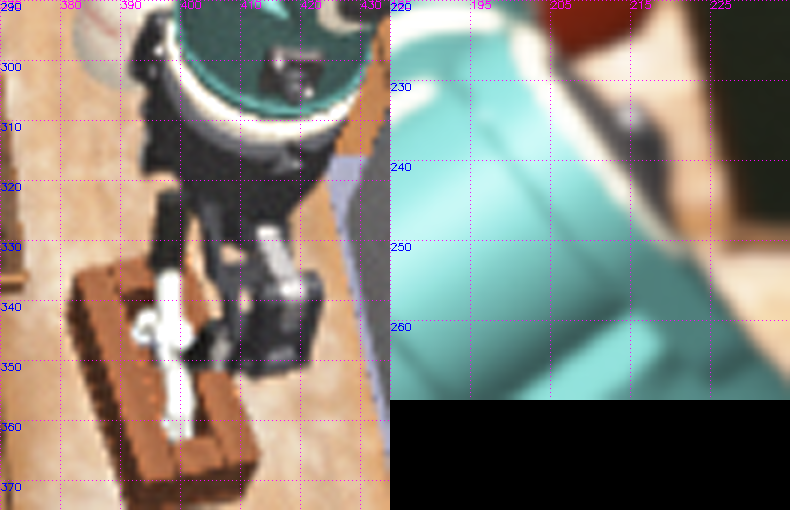

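Run:
```python
from h import *
s=load("scene2")
a=np.radians(101.5);y=np.array([np.cos(a),np.sin(a),0]);x=np.array([y[1],-y[0],0])
T=np.array([.4304,.3313,.1116])
for k in(-.057,-.0425,0,.0425,.057): print(k,[proj(s,T+y*k+x*w).round(1).tolist() for w in(-.011,.011)])
P=np.array([*BLK,.067])
print("pivot",proj(s,P),"grip tops",[proj(s,P+UP*.095+y*k) for k in(-.035,.035)],"axis z .162",proj(s,P+UP*.095))
```

```text
-0.057 [[396.5, 319.3], [389.1, 320.8]]
-0.0425 [[398.3, 324.0], [390.8, 325.5]]
0 [[403.7, 338.3], [396.1, 339.9]]
0.0425 [[409.5, 353.5], [401.6, 355.2]]
0.057 [[411.5, 358.9], [403.6, 360.6]]
pivot [397.72443668 346.22698505] grip tops [array([398.21394521, 318.23818675]), array([407.70722165, 343.01074857])] axis z .162 [402.84472219 330.32212949]
```

Run:
```python
from station import r
from h import *
st=r.state();print(st["tcp_rot"],st["position"],st["opening"])
a=load("scene1")["image"].astype(int);b=load("scene2")["image"].astype(int)
d=np.abs(a-b).max(2)>40
for v in range(312,360): print(v,"".join(("#" if b[v,u].max()<90 else "o") if d[v,u] else ("." if b[v,u].max()>=90 else "x") for u in range(380,432)))
```

```text
[ 3.14084811e+00  9.62762605e-04 -2.94084995e+00] [0.43033339 0.33130179 0.11161402] 0.08543850784269204
312 ..............o#########ooooo....oooooooooooooo.....
313 ..............o##########oooooooo....oooooooo#......
314 .............o#############ooooooooooo##ooo###......
315 .............o################oooooooo#######o......
316 .............o#######################ooo#####.......
317 .............o######################oooo#####.......
318 .............o##ooo#################o#######o.......
319 ..............o....o#######################o........
320 ...................o#######################.........
321 ....................######################o.........
322 .................xxxx####################o..........
323 .................xxxxx##################o...........
324 ................xxxxxx#################o............
325 ................xxxxxx##o#############o.............
326 ................xxxxx.o###############o.............
327 ................xxxxx..o#########ooo##o.............
328 ................xxxxx..o########ooooo#o.............
329 ................xxxxx.
[... 1040 characters left out ...]
######..........
348 ....xx...............xxxxoooo######oooo##o..........
349 ....xxx.............xxxxxooo#######oooo##o..........
350 ....xxx..............xxxxooo#######ooo###o..........
351 .....xx...............xx.ooo##########ooo...........
352 .....xxx..............x.....oooo#ooooo..............
353 .....xxx........................o...................
354 ......xx............................................
355 ......xxx...........................................
356 ......xxx...........................................
357 .......xx..............x............................
358 .......xxx.............x............................
359 .......xxx.............x............................
```

Run:
```python
from h import *
s,t=load("scene2"),load("top2")
for p in([0,0,0],[0,0,.1]): print(p,proj(s,p),proj(t,p))
T=np.array([.4304,.3313,.1116])
for h in(0,.019,.073,.12,.2): print(h,proj(s,T+UP*h),proj(t,T+UP*h))
b=s["image"]
a=load("scene1")["image"].astype(int);d=(np.abs(a-b).max(2)>40)
for v in range(262,312,3): print(v,"".join(("#" if b[v,u].max()<90 else ("t" if b[v,u,1]>b[v,u,0]+15 else "o")) if d[v,u] else "." for u in range(380,450)))
```

```text
[0, 0, 0] [501.79302514 262.41557931] [280.35322902 367.28519867]
[0, 0, 0.1] [511.65683836 244.80073163] [278.32556732 361.861752  ]
0 [399.91697199 339.12122666] [206.36513059 251.62869237]
0.019 [400.9477338 335.9155999] [205.38261989 249.71100115]
0.073 [404.02885297 326.33344622] [202.49523397 244.07532244]
0.12 [406.90917063 317.37577695] [199.86121503 238.93417233]
0.2 [412.29683835 300.62035234] [195.09576365 229.63283416]
262 ...............otttt.t..tttttttttttttttttttttttttttttttttttttttttttttt
265 ...............o##tt....tttttttttttttttttttttttttttttttttttttttttttttt
268 .................oo#......ttttttttttttttttttttttttttttttttttttt#ttoooo
271 .......................##...ttttttttttttttttttttttttttttttttotttttoooo
274 .......................tt.#..ttttttttttttttttttttttttttootttoooooooo..
277 ......................ttttttt##tttttttttttttttttttttotttoooooooooo#...
280 ......................otttttttt##ttttttttttttttttottooooooooo#######..
283 .....................o##tttttttttt###tttttttttottoooo#############....
286 ....................o#####tttttttttt#ttttttttotoo###############......
289 ...................t#########tttttttt##ttt#oooo#############o.........
292 ..............ooooot####t##ttt##t#ttttt###toooo#######oo..............
295 .............o###ottt#####tttttttttttt####t#toootttt#.................
298 ............###ooottttt##t##tttttt#ooooooooott##t##t..................
301 ...........o###o#o.ttottttttttttt###o#########t##tt...................
304 ..............####oo.tt.ttttttttt#####oooo####tttt....................
307 .............o#####ooooottt.ottttttttttttttttotto.....................
310 ..............########oooo..otttttoototttttttooo......................<stdin>:8: RuntimeWarning: overflow encountered in scalar add
```

Run:
```python
from h import *
cv2.imwrite("pics/m6.png",crop(load("scene2"),375,290,60,75,8))
```

```text
(no output)
```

View pics/m6.png

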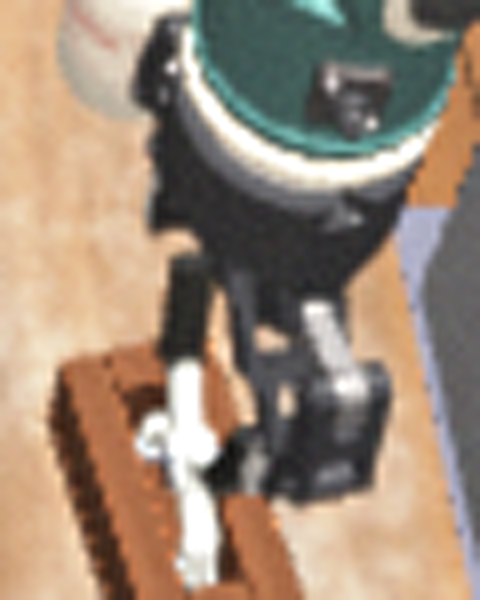

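```bash
cat > step2.py <<'E'
from station import r
from h import *
np.set_printoptions(precision=4,suppress=True,linewidth=200)
def S(m):
    st=r.state();print(m,st["position"],"F",st["force"],"op",round(st["opening"],4),"gf",round(st["gripper_force"],1),"t",st["time_s"])
for w in(.066,.062,.057): r.set_gripper(w);S(w)
p=np.array(r.state()["position"]);np.save("grasp.npy",p)
r.move_linear(p+UP*.02,rate=.08);S("lift")
r.move_linear([p[0],p[1],.34],rate=.2);S("up")
print(r.state()["joint_pos"],r.inverse_kinematics([.31,.27,.36],down(190)))
np.savez("scene3.npz",**r.camera("scene"))
E
python3 step2.py
```

```text
0.066 [0.4311 0.3317 0.1124] F [-0.1626 -0.7128  6.3973] op 0.0663 gf 9.4 t 5.625
0.062 [0.4326 0.3331 0.1141] F [-0.8361 -0.2158 13.9194] op 0.0623 gf 11.9 t 5.8583
0.057 [0.4335 0.3333 0.1148] F [ 0.3712 -0.2776 18.3038] op 0.0575 gf 11.1 t 6.0833
lift [0.4332 0.3333 0.1346] F [-0.3442  0.5207 -1.5248] op 0.057 gf 7.1 t 6.5333
up [0.4328 0.3329 0.3386] F [-0.1294 -0.1225 -0.735 ] op 0.0571 gf 7.1 t 7.7083
[-1.1136  0.1809  0.4628  1.7176 -0.084   1.2653  1.1398] [-1.2431 -0.1229  0.4071  1.9538  0.0504  1.3011  0.8932]
```

```bash
cat > step3.py <<'E'
from step2h import *
r.goto([.31,.27,.36],down(190));S("retract")
r.movej([.45,-.12,0.,1.95,0.,1.30,2.3]);S("swung")
q=r.inverse_kinematics(O+cz*.236,clip_rpy(-1));print(q)
r.goto(O+cz*.236,clip_rpy(-1));S("appr")
for n in("scene","top"): np.savez(n+"4.npz",**r.camera(n))
s,t=load("scene4"),load("top4")
for n,c in(("s",s),("t",t)):
    print(n,"tips",[proj(c,O+cz*(.236-.047-.056)+x*np.cross(cz,d_)) for x in(-.02,.02)])
stack([[G(t,285,200,60,55,8),G(s,345,190,50,55,6)]],"pics/m7.png")
E
sed -n '1,5p' step2.py > step2h.py; python3 step3.py
```

```text
retract [0.3098 0.27   0.36  ] F [-0.0986 -0.3744 -1.1618] op 0.057 gf 7.1 t 8.375
swung [ 0.3446 -0.2028  0.365 ] F [ 0.378   1.1784 -1.1471] op 0.0569 gf 7.1 t 10.175
[ 0.4808  0.4956  0.1459  1.5326 -0.4454  1.5054  2.4365]
appr [ 0.5226 -0.2309  0.267 ] F [ 0.6015  0.1091 -0.4224] op 0.0569 gf 7.1 t 11.0417
s tips [array([355.1164, 190.5955]), array([357.4112, 193.197 ])]
t tips [array([333.688 , 229.6155]), array([325.4234, 228.131 ])]
(440, 780, 3)
```

View pics/m7.png

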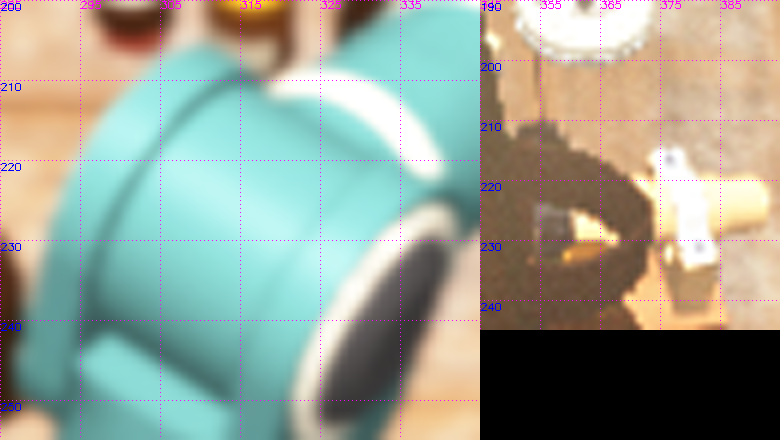

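```bash
cat > step4.py <<'E'
from step2h import *
cx=np.cross(d_,cz); print("cx",cx)   # check: to the right
def L(): 
    f=[r.state()["force"] for _ in range(1)][0];return f@cx,f@cz,f@d_
for k in(.170,.162,.155):
    h=r.move_linear(O+cz*k,rate=.05,contact_N=5);r.hold(.1);S(k);print(h,np.round(L(),2))
    if h: break
E
python3 step4.py
```

```text
cx [ 0.1085 -0.8592 -0.5   ]
0.17 [ 0.5186 -0.1992  0.2095] F [-0.3846  0.4535 -1.808 ] op 0.0575 gf 7.1 t 12.7083
False [ 0.47 -1.81 -0.32]
0.162 [ 0.518  -0.1949  0.2023] F [-0.8993 -0.4282 -1.5078] op 0.0571 gf 7.1 t 13.1167
False [ 1.02 -1.15 -0.95]
0.155 [ 0.5175 -0.1915  0.1962] F [ 0.4307  0.9391 -1.3774] op 0.0572 gf 7.1 t 13.5083
False [-0.07 -1.63  0.55]
```

```bash
cat > step5.py <<'E'
from step2h import *
cx=np.cross(d_,cz);P=O+cz*.155
def F(n=4):
    a=[]
    for _ in range(n): r.hold(.02);a.append(r.state()["force"]@cx)
    return np.mean(a)
f0=F();print("f0",f0)
for sg in(1,-1):
    o=[]
    for k in range(2,11,1):
        r.move_linear(P+cx*sg*k*.001,rate=.03);f=F(3);o.append((k,round(f-f0,2)))
        if (f-f0)*sg<-3: break
    print(sg,o)
    r.move_linear(P,rate=.05)
S("end")
E
python3 step5.py
```

```text
f0 0.49430443735714236
1 [(2, np.float64(-0.24)), (3, np.float64(0.2)), (4, np.float64(-0.77)), (5, np.float64(-1.51)), (6, np.float64(-2.23)), (7, np.float64(-1.76)), (8, np.float64(-2.46)), (9, np.float64(-2.09)), (10, np.float64(-1.69))]
-1 [(2, np.float64(1.97)), (3, np.float64(2.1)), (4, np.float64(1.3)), (5, np.float64(1.72)), (6, np.float64(1.61)), (7, np.float64(1.68)), (8, np.float64(1.59)), (9, np.float64(1.29)), (10, np.float64(1.29))]
end [ 0.5175 -0.1909  0.1963] F [1.3531 1.4352 0.9971] op 0.057 gf 8.3 t 19.675
```

```bash
cat > step6.py <<'E'
from step2h import *
cx=np.cross(d_,cz);P=O+cz*.156+cx*.0017
r.move_linear(P,rate=.05)
for w in(.045,.035,.029,.025,.0225,.021):
    r.set_gripper(w);S(w);f=r.state()["force"];print(np.round([f@cx,f@cz,f@d_],1))
E
python3 step6.py
```

```text
0.045 [ 0.518  -0.1941  0.1967] F [ 0.2743 -0.9934  3.0618] op 0.0454 gf 11.2 t 20.2
[-0.6  3.2  0.1]
0.035 [ 0.518  -0.1945  0.1965] F [-0.1992 -1.288   2.6581] op 0.0353 gf 12.3 t 20.4583
[-0.2  2.9 -0.4]
0.029 [ 0.5174 -0.1932  0.1957] F [-0.7866 -0.0927  0.1804] op 0.0289 gf 11.2 t 20.7
[-0.1  0.2 -0.8]
0.025 [ 0.5175 -0.1929  0.1957] F [ 0.2926 -0.0647 -0.6661] op 0.0258 gf 11.8 t 20.9167
[ 0.4 -0.5  0.3]
0.0225 [ 0.5177 -0.1931  0.1962] F [ 0.7312 -0.0281  0.2172] op 0.0228 gf 13.4 t 21.1333
[-0.   0.2  0.7]
0.021 [ 0.5177 -0.1935  0.1963] F [-0.9408 -0.4473  0.8897] op 0.0214 gf 13.3 t 21.35
[-0.2  0.9 -1. ]
```

```bash
cat > step7.py <<'E'
from step2h import *
cx=np.cross(d_,cz);P=O+cz*.156+cx*.0017
for w in(.020,.019):r.set_gripper(w);S(w)
r.set_gripper(.035);S("o");r.set_gripper(.057);S("o")
r.move_linear(P+cz*.085,rate=.12,contact_N=8);S("up")
r.goto([.40,-.26,.365],down(195));S("back")
r.movej([.45,-.12,0.,1.95,0.,1.30,2.3]);S("swung")
for n in("scene","top"): np.savez(n+"5.npz",**r.camera(n))
t=load("top5");g=t["image"].max(2)
print("cols",np.arange(304,328))
for v in range(231,245): print(v,g[v,304:328])
E
python3 step7.py
```

```text
0.02 [ 0.5178 -0.1935  0.1964] F [-0.2492 -1.344   1.7534] op 0.0205 gf 15.0 t 21.5667
0.019 [ 0.5179 -0.1937  0.1965] F [ 0.3882 -0.8069  3.8858] op 0.0195 gf 16.7 t 21.7833
o [ 0.5175 -0.1932  0.1956] F [ 0.3958 -0.0264 -0.7584] op 0.035 gf 9.8 t 22.0833
o [ 0.5177 -0.1935  0.1962] F [ 0.328  -0.0225 -1.3498] op 0.0569 gf 7.1 t 22.425
up [ 0.5228 -0.235   0.2692] F [-0.3009 -0.1086 -1.259 ] op 0.0567 gf 7.1 t 23.2833
back [ 0.4    -0.259   0.3649] F [-0.5299 -0.297  -1.3175] op 0.0568 gf 7.1 t 23.9667
swung [ 0.344  -0.2033  0.364 ] F [-0.7059 -0.4991 -1.2389] op 0.0569 gf 7.1 t 24.3833
cols [304 305 306 307 308 309 310 311 312 313 314 315 316 317 318 319 320 321 322 323 324 325 326 327]
231 [215 220 224 226 228 229 229 230 230 230 229 228 228 227 225 223 220 218 214 210 205 200 194 187]
232 [219 223 226 227 228 229 230 230 230 230 229 228 227 226 224 221 219 215 211 207 202 196 190 183]
233 [222 226 227 228 229 230 230 230 229 229 229 228 226 225 222 219 216 212 208 204 198 192 185 177]
234 [225 227 228 229 230 230 230 230 229 229 227 227 225 223 220 217 214 209 205 200 194 187 18
[... 326 characters left out ...]
230 230 229 229 229 228 227 226 224 221 217 214 211 206 201 196 190 182 174 165 155 144]
239 [229 230 230 230 230 229 228 227 226 224 222 219 216 212 208 203 198 192 185 177 169 159 148 134]
240 [229 230 230 229 229 228 228 227 225 222 219 217 214 209 205 199 194 187 180 171 163 151 139 125]
241 [230 230 230 229 229 228 227 225 223 221 218 214 211 206 202 196 189 183 174 165 156 143 130 114]
242 [230 230 229 229 228 227 226 224 222 219 215 211 207 203 197 192 185 177 169 159 148 134 121 104]
243 [230 229 229 228 227 226 225 223 220 217 213 209 204 199 193 187 181 172 162 152 139 125 110  97]
244 [230 229 228 228 227 225 223 221 218 214 210 205 200 195 189 182 175 165 155 144 131 116 102  94]
```

```bash
cat > step8.py <<'E'
from step2h import *
r.movej([-1.2,-.12,.38,1.95,0.05,1.30,.9]);S("swung")
np.savez("top6.npz",**r.camera("top"))
t=load("top6");g=t["image"].max(2)
print("cols",np.arange(304,328))
for v in range(231,245): print(v,g[v,304:328])
E
python3 step8.py
```

```text
swung [0.316  0.2654 0.3613] F [-0.3467  0.3129 -1.9823] op 0.0568 gf 7.1 t 26.2417
cols [304 305 306 307 308 309 310 311 312 313 314 315 316 317 318 319 320 321 322 323 324 325 326 327]
231 [244 243 245 249 253 255 255 255 255 255 255 255 255 255 254 251 251 252 253 252 244 234 233 234]
232 [254 254 254 254 254 255 255 255 255 255 255 255 255 255 254 247 244 247 250 250 245 236 234 235]
233 [255 255 255 254 254 255 255 255 255 255 255 255 255 255 249 214 198 209 230 244 245 240 235 234]
234 [255 255 255 254 254 255 255 255 255 255 255 255 255 253 219 137 112 127 179 234 246 242 235 232]
235 [255 255 255 255 254 255 255 255 255 255 255 254 251 226 143  78  65  79 141 222 246 245 238 234]
236 [255 255 255 255 254 254 254 253 251 246 233 211 178 128  79  58  58  70 124 211 246 248 242 239]
237 [255 255 255 254 252 243 232 209 181 159 131 107  86  67  55  54  60  78 132 212 244 246 242 241]
238 [254 255 255 254 242 189 134 107  98  95  86  77  69  61  55  53  75 123 184 232 246 244 241 241]
239 [254 254 254 251 219 133  81  76  88  98  96  94  97 105  92  77 117 186 230 243 246 242 240 242]
240 [254 254 254 247 198 114  90 114 141 163 175 181 199 214 191 139 158 223 240 241 242 240 240 243]
241 [253 253 253 247 202 138 169 222 239 248 251 252 254 254 250 212 187 233 245 244 245 244 243 242]
242 [250 252 253 249 221 196 243 254 255 255 255 255 255 255 255 243 209 238 250 251 251 250 245 241]
243 [253 253 254 252 238 239 254 255 255 255 255 255 255 255 255 250 228 242 252 253 253 252 248 241]
244 [254 254 254 254 247 250 255 255 255 255 255 255 255 255 255 253 244 248 252 253 253 253 249 241]
```

```bash
cat > step9.py <<'E'
from step2h import *
p=np.load("grasp.npy");print(p)
r.goto([p[0],p[1],.30],down(191.5));S("above")
r.move_linear([p[0],p[1],.185],rate=.15);r.hold(.1);S("pre")
h=r.move_linear([p[0],p[1],.110],rate=.05,contact_N=4);S(h)
E
python3 step9.py
```

```text
[0.4335 0.3333 0.1148]
above [0.4337 0.3326 0.2995] F [ 0.0428  0.938  -0.2607] op 0.0571 gf 7.1 t 26.9417
pre [0.4341 0.3339 0.1863] F [ 0.8687 -0.8095 -1.2424] op 0.057 gf 7.1 t 27.9583
True [0.4335 0.333  0.121 ] F [ 0.1945 -0.7451  2.4275] op 0.0571 gf 8.1 t 29.1083
```

```bash
cat > step10.py <<'E'
from step2h import *
for w in(.064,.07,.085): r.set_gripper(w);S(w)
q=np.array(r.state()["position"])
h=r.move_linear([q[0],q[1],.24],rate=.15,contact_N=5);S(h)
r.goto([.31,.27,.34],down(191.5));S("retr")
for n in("scene","top"): np.savez(n+"7.npz",**r.camera(n))
s,t=load("scene7"),load("top7");s0,t0=load("scene1"),load("top1")
m=lambda c,roi:(lambda b:np.argwhere(b)[:,::-1].mean(0)+roi[:2])(c["image"][roi[1]:roi[1]+roi[3],roi[0]:roi[0]+roi[2]].min(2)>170)
for a,b,roi in((s0,s,(388,330,20,40)),(t0,t,(200,250,20,14))): print(m(a,roi),m(b,roi))
stack([[G(s,375,315,50,60,6),G(s0,375,315,50,60,6)]],"pics/m8.png")
E
python3 step10.py
```

```text
0.064 [0.4323 0.3324 0.1203] F [-0.1782 -1.1877 -1.1098] op 0.0642 gf 6.3 t 29.35
0.07 [0.4326 0.3326 0.1206] F [ 0.1049 -0.0745 -0.1904] op 0.0703 gf 0.1 t 29.5833
0.085 [0.4326 0.3326 0.1207] F [-0.4503  1.3017 -0.8153] op 0.0851 gf 0.0 t 29.8833
False [0.432  0.3323 0.2391] F [-1.1204 -0.053   0.5866] op 0.0849 gf 0.0 t 30.8333
retr [0.3102 0.2703 0.3394] F [ 1.1629  0.397  -0.6619] op 0.0849 gf 0.0 t 31.55
[398.54 346.88] [398.1986 346.1986]
[207.5195 255.8182] [207.4154 255.6615]
(360, 600, 3)
```

View pics/m8.png

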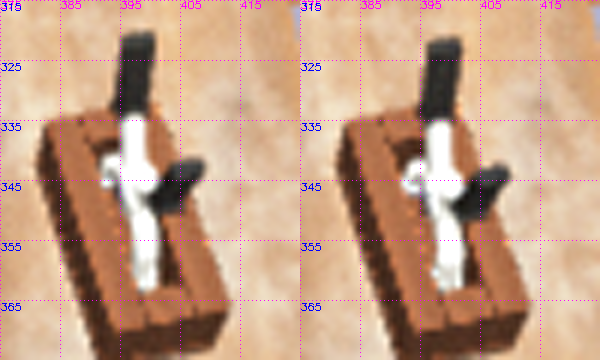

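```bash
cat > step11.py <<'E'
from step2h import *
r.movej([.45,-.12,0.,1.95,0.,1.30,.6]);S("swung")
q=r.inverse_kinematics([*TIM,.15],down(80));print(q)
assert abs(q[2])<.6
r.movej(q)
np.savez("scene8.npz",**r.camera("scene"))
h=r.move_linear([*TIM,.044],rate=.1,contact_N=6);S(h)
if not h:
    r.set_gripper(.03);S("c");r.set_gripper(.008);S("closed")
    st=r.state();print(st["joint_pos"],st["tcp_rot"],st["ft_torque"])
E
python3 step11.py
```

```text
swung [ 0.3445 -0.2028  0.365 ] F [-0.1223  0.482  -0.1573] op 0.0849 gf 0.0 t 33.5417
[ 0.5231  0.423   0.0854  1.822  -0.0448  0.8984  0.4544]
False [ 0.4675 -0.3534  0.0447] F [-0.702  -0.2752  0.5363] op 0.0849 gf 0.0 t 35.9167
c [ 0.467 -0.353  0.044] F [ 0.1831 -0.1972 -0.2136] op 0.0302 gf 0.0 t 36.4917
closed [ 0.4671 -0.353   0.044 ] F [ 0.6617 -0.8248  0.4604] op 0.0081 gf 0.1 t 36.8333
[ 0.5345  0.5718  0.072   1.8784 -0.061   0.6933  0.4675] [3.1414 0.0001 1.3963] [ 0.0055 -0.0089  0.0099]
```

```bash
cat > step12.py <<'E'
from step2h import *
np.savez("scene9.npz",**r.camera("scene"));np.savez("top9.npz",**r.camera("top"))
a=load("scene1")["image"].astype(int);s=load("scene9");b=s["image"].astype(int)
T=np.array([.467,-.353,.044])
for h in(0,.013,.05):print("tcp+",h,proj(s,T+UP*h))
ch=lambda p:" .:-=+*#%@"[::-1][min(9,p.max()*10//256)]
for v in range(150,202): print(v,"".join(ch(a[v,u]) for u in range(346,380)),"|","".join(ch(b[v,u]) for u in range(336,396)))
S("")
E
python3 step12.py
```

```text
tcp+ 0 [362.9737 186.3115]
tcp+ 0.013 [363.2207 183.988 ]
tcp+ 0.05 [363.9398 177.2246]
150 =+====++=+=+=+=+==+++=+=++++++++++ | ++++++++++==+++++=+++++=---:.......:..-=++++++++++++++++++++
151 =+====++===+=++==+=+=+++++++++++++ | +==+++==+++++++++++++*++=--------------+++++++++++++++++++++
152 ===+===++++++====++=+=++++++=+++++ | ==-++++++++++=++++++++*++==-:::::::--=++*+++++++++++++++++++
153 ===+============================== | =-:==========+=======+*+*++==------==++**+=+++++++==++++++++
154 .::-.......:.:.::::::::..........: | =---..:..::::-....:.:++++*+++++==++++***+..:::::....=+++++++
155 ...:............:::::::........... | =-:-.........:......:++*+++++++++*******+...:::.....-+++++++
156 ....:........:::::::.:.:.......... | =-:-..........:.....:+*++++++*+****+****=...:::.....:+++++++
157 ....:.........:.:::::.::....:..... | =--:..........:.....-++*++++++*++*+*****=:..::::....:+++++++
158 ....:..........::::::............. | =--:..........:.....=+++++++++++++**+**+-....::.....:+++++++
159 ....-........:..:::.::::.......... | ==-:..........-....-++++++++++++*+**+**+-....:.:.....
[... 3669 characters left out ...]
..........
196    ...: .                 ........ | =======++-   ...: .               ..........................
197 :  ...::...            .. ........ | =======+++:  ...::....           .. :..:....................
198 = ......:. .... ........:......... | ------=+++= ......:. .............:....:....................
199 =:......-.... . .... .:........... | -======++++:......-.:.. ...... .:......:....................
200 =:......-.....::::::..:........... | ==+=+++++++:......-.:...::::::.::......:.................. .
201 =-:.....-....::...::.............. | +++++++++++-:.....-....::.::::.........::........   ....... 
 [ 0.4671 -0.353   0.044 ] F [1.0004 0.6141 0.3872] op 0.008 gf 0.1 t 36.9333
```

```bash
cat > step13.py <<'E'
from step2h import *
r.set_gripper(0.0);S("0");st=r.state();print(st["ft_torque"],st["force"])
p=np.array(st["position"])
h=r.move_linear(p+[.006,0,0],rate=.04,contact_N=8);S(h)
E
python3 step13.py
```

```text
0 [ 0.4669 -0.353   0.044 ] F [-0.2278  0.5051  0.1319] op 0.0 gf 0.0 t 37.1833
[-0.023  -0.0392  0.0632] [-0.2278  0.5051  0.1319]
False [ 0.4734 -0.3528  0.0439] F [-0.5413 -0.2639  0.4854] op -0.0003 gf 0.0 t 37.4833
```

```bash
cat > step14.py <<'E'
from step2h import *
h=r.move_linear([.467,-.353,.047],rate=.05,contact_N=6);S(h)
np.savez("scene10.npz",**r.camera("scene"))
h=r.move_linear([.467,-.353,.020],rate=.05,contact_N=6);S(h)
s=load("scene10");b=s["image"].astype(int)
for v in range(165,196): print(v," ".join("%3d"%b[v,u].max() for u in range(355,372)))
t=load("top9")["image"].astype(int);a=load("top1")["image"].astype(int)
E
python3 step14.py
```

```text
False [ 0.4665 -0.3533  0.0472] F [-0.2843 -0.3204  0.5567] op -0.0003 gf 0.0 t 37.7667
True [ 0.4677 -0.3534  0.0437] F [-1.5445  0.5158  7.0539] op 0.0003 gf 3.9 t 38.0833
165 146 217 217 143 112 114 109 116 110 110 109 108 114 116 115 120 105
166 133 144 216 212 131 111 111 109 112 110 112 113 110 112 111 109 109
167 126 123 145 214 171 126 112 110 112 110 112 113 111 111 112 114 114
168 118 126 114 140 213 210 126 115 110 115 114 117 111 109 106 117 122
169 118 124 117 121 175 255 158 109 112 118 139 118 114 115 116 147 151
170 117 118 121 131 141 200 123 107 113 139 193 123 111 117 138 198 148
171 122 115 115 128 136 133 115 113 114 137 183 124 115 116 130 143 131
172 164 129 116 119 124 122 117 116 118 138 179 121 111 117 124 132 133
173 233 212 135 115 119 116 113 119 114 127 144 116 115 110 127 122 122
174 255 255 229 168 189 164 119 116 118 128 123 116 113 116 119 119 117
175 255 255 255 255 255 255 144 117 141 149 133 119 118 125 132 128 126
176 255 255 255 255 253 248 148 130 210 191 174 122 118 166 201 182 162
177 255 255 247 234 199 189 129 123 183 150 210 133 125 199 20
[... 605 characters left out ...]
 249 249 231 226 242 235 248 248 247 251 255 255 249
187 255 250 247 248 249 249 178 169 181 236 248 248 248 249 255 254 255
188 255 249 248 248 250 250 177 158 169 240 249 249 248 248 254 255 255
189 255 245 243 248 248 239 168 152 171 251 250 248 248 250 255 255 255
190 255 254 236 245 247 249 177 154 185 251 249 247 244 248 255 255 255
191 255 255 253 247 245 243 222 182 229 246 243 241 247 255 255 255 255
192 255 255 255 255 255 249 246 234 238 245 240 255 255 255 255 254 255
193 255 252 254 255 255 255 255 255 255 255 255 255 255 255 255 255 255
194 255 255 255 255 255 255 255 255 255 255 255 255 255 254 255 255 253
195 253 255 255 255 255 255 255 255 255 255 255 255 255 255 255 252 243
```

```bash
cat > step15.py <<'E'
from step2h import *
T=[.4685,-.352]
r.move_linear([*T,.060],rate=.1)
r.set_gripper(.085)
h=r.move_linear([*T,.024],rate=.08,contact_N=6);S(h)
if not h:
    for w in (.03,.02,.008):r.set_gripper(w);S(w)
    st=r.state();print(st["ft_torque"],st["tcp_rot"],st["joint_pos"])
E
python3 step15.py
```

```text
False [ 0.4683 -0.3519  0.0235] F [ 0.6631 -0.0702  0.758 ] op 0.0847 gf 0.0 t 39.7917
0.03 [ 0.4685 -0.352   0.0241] F [-0.4165 -0.7516  0.4757] op 0.0302 gf 0.0 t 40.3667
0.02 [ 0.4685 -0.352   0.024 ] F [0.2108 0.4094 0.5006] op 0.0198 gf 0.0 t 40.625
0.008 [ 0.4703 -0.3524  0.0244] F [ 5.2962 -0.5831 -3.2433] op 0.0116 gf 61.9 t 40.85
[-0.2531 -0.8882  0.0257] [3.1379 0.001  1.3967] [ 0.5339  0.604   0.0683  1.8811 -0.0646  0.6548  0.4672]
```

```bash
cat > step16.py <<'E'
from step2h import *
import sys
r.move_linear([.4708,-.3518,.024],rate=.05);S("c")
def tz(): st=r.state();return st["ft_torque"][2]
q=np.array(r.state()["joint_pos"]);print("tz0",tz(),q[6])
while q[6]-.27>-2.87:
    q[6]-=.27;r.movej(q);st=r.state()
    print(round(q[6],3),round(st["joint_pos"][6],3),"tz",round(st["ft_torque"][2],3),"F",st["force"].round(1),"op",round(st["opening"],4),"t",round(st["time_s"],2))
    if abs(st["ft_torque"][2])>.35 or np.linalg.norm(st["force"])>40: print("STOP");break
np.save("q.npy",q)
E
python3 step16.py
```

```text
c [ 0.4703 -0.3524  0.0243] F [-0.9531 -0.1729  4.7082] op 0.0113 gf 62.8 t 41.1
tz0 0.09093719366154694 0.4647611147002374
0.195 0.198 tz -0.016 F [ 3.9 -3.  -1.4] op 0.0115 t 41.47
-0.075 -0.073 tz -0.045 F [ 5.6 -4.1 -4.2] op 0.0117 t 41.83
-0.345 -0.343 tz 0.013 F [ 7.6 -5.  -6.9] op 0.0116 t 42.2
-0.615 -0.604 tz 4.131 F [ 5.2 -7.3 -5.3] op 0.012 t 42.57
STOP
```

```bash
cat > step17.py <<'E'
from step2h import *
q=np.load("q.npy")
for k in range(12):
    q[6]+=.03;r.movej(q);st=r.state()
    print(round(q[6],3),round(st["joint_pos"][6],4),"yaw",round(st["tcp_rot"][2],4),"tz",round(st["ft_torque"][2],3),"F",st["force"].round(1),"t",round(st["time_s"],2))
    if st["ft_torque"][2]<.1: break
np.save("q.npy",q)
E
python3 step17.py
```

```text
-0.585 -0.5746 yaw 0.3636 tz 3.674 F [ 5.7 -6.5 -4.6] t 42.82
-0.555 -0.5456 yaw 0.3915 tz 3.174 F [ 6.2 -6.9 -3.4] t 43.07
-0.525 -0.5166 yaw 0.4195 tz 2.686 F [ 7.1 -6.  -5.4] t 43.32
-0.495 -0.4877 yaw 0.4476 tz 2.158 F [ 6.  -6.3 -5.6] t 43.57
-0.465 -0.4587 yaw 0.4756 tz 1.739 F [ 6.9 -7.8 -6.9] t 43.82
-0.435 -0.4297 yaw 0.5036 tz 1.216 F [ 7.1 -7.2 -6.2] t 44.07
-0.405 -0.4011 yaw 0.5307 tz 0.503 F [ 7.  -5.6 -5.7] t 44.32
-0.375 -0.372 yaw 0.559 tz 0.054 F [ 7.7 -4.6 -6.2] t 44.57
```

```bash
cat > step18.py <<'E'
from step2h import *
q=np.load("q.npy");q0=q[6]
st=r.state();y0=st["tcp_rot"][2];q[6]+=(.553+1.135)-y0
r.movej(q);r.hold(.1);st=r.state();print("yaw",st["tcp_rot"],"tz",st["ft_torque"],"t",st["time_s"])
e=(.553+1.135)-st["tcp_rot"][2]
if abs(e)>.006: q[6]+=e;r.movej(q);print(r.state()["tcp_rot"])
r.set_gripper(.03);S("rel");r.set_gripper(.08);S("open")
p=np.array(r.state()["position"]);r.move_linear([p[0],p[1],.16],rate=.15);S("up")
r.movej([.2,-.12,0.,1.95,0.,1.30,.6]);S("away")
for n in("scene","top"): np.savez(n+"11.npz",**r.camera(n))
t=load("top11");s=load("scene11")
for v in range(249,262): print(v,t["image"][v,360:380].min(1))
for v in range(176,196): print(v,s["image"][v,354:373].min(1))
E
python3 step18.py
```

```text
yaw [-3.1399 -0.      1.6842] tz [-0.1806  0.7889  0.0505] t 45.7167
rel [ 0.4705 -0.3518  0.024 ] F [0.218  0.5402 0.212 ] op 0.03 gf 0.0 t 46.0333
open [ 0.4704 -0.3523  0.0243] F [0.6084 0.5587 0.688 ] op 0.0799 gf 0.0 t 46.575
up [ 0.4698 -0.3519  0.1591] F [-0.3532  1.0781 -0.8254] op 0.08 gf 0.0 t 47.6333
away [ 0.3837 -0.1126  0.3644] F [-0.0089  0.3153 -0.3664] op 0.0798 gf 0.0 t 48.875
249 [241 254 255 255 255 255 255 255 255 255 255 255 255 255 255 255 253 234 180 149]
250 [254 255 255 255 255 255 255 255 254 254 254 255 255 255 255 255 255 253 222 157]
251 [255 255 255 255 255 253 252 253 254 254 254 254 254 255 255 255 255 255 249 189]
252 [255 255 255 255 253 246 247 252 254 254 254 253 253 252 253 255 255 255 255 237]
253 [255 255 255 255 249 236 236 242 245 244 241 236 232 228 237 254 255 255 255 253]
254 [255 255 255 254 232 205 199 201 200 200 198 197 195 197 228 254 255 255 255 255]
255 [255 255 255 254 237 224 224 225 226 229 232 236 238 239 248 254 255 255 255 255]
256 [255 255 255 255 253 252 252 252 252 253 253 253 253 253 254 255 255 255 255 255]
257 [255 255 2
[... 1355 characters left out ...]
123 139 129 167 237 238 239 253 249 255 233]
188 [255 255 237 236 238 238 240 197 125 126 120 164 238 237 240 255 255 255 255]
189 [255 255 230 229 236 239 242 240 149 119 126 186 239 239 239 255 255 251 255]
190 [255 255 248 217 231 234 237 239 190 122 137 217 237 231 227 255 255 255 255]
191 [255 255 255 242 230 224 230 230 200 147 171 229 226 236 255 255 255 255 255]
192 [255 255 255 253 255 241 228 219 218 210 220 222 250 255 255 255 250 254 247]
193 [254 255 240 248 255 255 255 255 255 255 255 255 255 254 255 255 255 253 243]
194 [246 254 255 255 255 255 254 255 255 255 255 255 255 254 248 255 252 243 212]
195 [224 243 251 254 255 255 253 255 255 255 255 255 255 255 254 252 241 228 194]
```

```bash
python3 -c "
from station import r
print(r.hand_in())"
```

```text
the job is handed in; nothing more can be done
None
```

I handed the job in at about 49 s of 72; `hand_in` gave no verdict. Camera images show the clip ears closed to about 17 mm and the pliers upright in the dark block. The timer was wound to its end stop and left at 50 minutes, set by the turn measured back from the stop, not by reading the dial. Nothing touched the glue bottle as far as I could tell, but I did not measure it again.

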